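# Stow a setting die in the push-latch case

### The arm

A 7-joint arm with a two-finger parallel gripper is mounted at the origin on the work surface. World frame = base frame: x ahead of the robot, y to its left, z up, the work surface at z = 0. Lengths are in m, angles in rad, forces in N, time in s.
With the tool pointing down it reaches from about 0.425 to 0.925 m from the base axis. Payload 6.8 kg.
Tool frame: the origin (TCP) lies at the very end of the fingers, on their centre line; the grasp point (between the pads) lies 19 mm behind it; z points along the fingers, y is the direction in which the jaws open and shut (so a half turn about z gives the same grasp; the last joint's range is limited). The gripper opens to 88 mm and grips with 3 to 60 N. Pads are 20 mm wide; open, the fingers measure 115 mm over their backs; the gripper's body (75 mm by 178 mm) begins 61 mm behind the grasp point.
Start: joints at [1.095, 0.477, 0.022, 1.555, -0.011, 1.109, -0.083], TCP at [0.243, -0.63, 0.223] pointing down, gripper open.
Joint ranges: [-2.96, 2.96], [-0.34, 2.1], [-1.41, 1.46], [0.24, 2.44], [-1.37, 4.51], [0.17, 1.92], [-2.96, 2.96]. Speed limits (rad/s): [2.39, 2.39, 3.14, 3.14, 3.14, 3.14, 3.14].

### API

Orientations are given as a unit quaternion [x, y, z, w].
In Python, from workcell import bot, optics gives the robot as it stands.
- The arm moves only by the tool jog_arm, never from a script. Its argument "rows" is a list of rows, each a list of 7 numbers: the shift along the tool's x, y, z in mm, then the turn, a rotation vector about the tool's x, y, z in rad, then the closure, from 0 (fully open) to 1 (shut). A call has exactly 8 rows; each row is the pose to reach, as a shift and turn from the pose commanded when the call began, along the tool's axes at that moment; what a row does not reach only later rows make up. A row lasts 1/10 s, in which the tool goes at most 50 mm and 8.59 degrees, less where a joint would pass 70% of its speed; a pose out of reach is approached as far as the arm can. A call with a gripper value outside its range is refused whole. The fingers move at their own pace and stop on an object; "squeeze" is the grip in N (left out, the last holds). Time passes only in rows, so rows that repeat a pose let the fingers close, or fill a call up. It gives the time, the measured TCP pose, the force and the opening at its end, in the units of the state.
- bot.read_state(): the state, without advancing time (a new reading comes with each control period).
- optics.read_camera(name): name is "side" or "top"; returns the picture (400x640x3 uint8, red, green, blue); there is no depth.
- optics.camera_params(name): a dict with "intrinsics" (3x3 intrinsics, pixels), "R" (3x3) and "t" (3): a world point X has camera coordinates R X + t. Camera axes: x right, y down, z forward; pixel columns grow to the right and rows downward; lengths in m; the calibration is good to about 2 mm. A picture is of the moment at which its call begins. camera_params takes no time and is no camera call.
- bot.sign_off(): hands the job in, once; it reports no verdict.
The state is a dict: "t": time; "joint_pos": joint angles; "qvel": joint speeds; "tau": joint torques, N m; "eef_pos": TCP position; "tcp_rot": TCP orientation; "wrist_force": force on the tool from outside, world axes, zero at the start; "moment": the same for the moment, N m; "gripper_width": finger opening in m.
Only numpy, scipy, OpenCV 4.12 (cv2) and the standard library are available. Lean on these libraries where they do the work, as an engineer would, in place of code of your own. Each camera call takes 0.05 s, during which the arm holds its last target.

### The job

Press the front of the wooden case's shut lid so that its push latch lets go and the lid springs open, stand the brass setting die upright in the empty round well inside, then swing the lid down and press it home until the latch holds it shut again. Press gently, by feel: never push on the case or its lid with more than 20 N. Leave the dark die that is already in the case and all other things on the bench where they are.

Things in the scene. Friction and masses are not known exactly. Their poses are not given: they have to be found in the camera images.
- case: Dark wooden case fixed to the bench, x -105..93, y +-108 mm, 93 mm high over the shut lid. Origin: centre of the underside, on the bench. Own z up, +x to the hinge, -x to the front (latch). The hinge side lies to the robot's left, +-0.3 rad. Walls 62 mm high (hinge wall 80). Inside: cork deck, top 22 mm up, with two round wells at own (-25,-52) and (-25,52) mm. Lid and latch belong to it.
- lid (a joint): Angle of the light wooden lid, rad: 0 = latched shut (level), grows as it swings up, stop at 1.5 (almost upright); down to -0.11 while pressed. Lid: top face 8 mm above the hinge axis, 200 mm from axis to front edge, 226 mm wide, 24 mm skirt below front and sides. A spring swings it open in about 2 s (4 N at the front edge, damped) whenever the latch does not hold it.
- lid_hinge (a point): Point on the lid's hinge axis, midway along it: case own (90, 0, 85) mm. The axis runs along the case's own y. Fixed.
- lid_pad (a point): Where to press: centre of a 28 mm brass disc on the lid's top face near its front edge, 175 mm from the hinge axis and 8 mm above it (lid shut: case own (-85, 0, 93) mm). Moves with the lid.
- latch (a point): Mouth of the push latch under the pad, case own (-85, 0, 62) mm. Pressing the lid down to the trip point and letting go toggles it: held -> released -> held. Trip point: 6 to 16 mm below the shut level at the pad, unseen, differs each time; a shorter press changes nothing. Up to it about 4 to 8 N; some 1 mm past it a rubber stop, 12 N per mm more: let go at 10 to 14 N.
- die: The brass setting die to be stowed, standing on a green mat 3 mm thick. A round foot 44 mm across and 12 mm high, above it a stem 18 mm across up to 50 mm; 0.15 to 0.3 kg. Origin: centre of the underside; own z up.
- well (a point): Centre of the floor of the empty well, 12 mm above the bench, at case own (-25, -52) mm. Well 50 mm across, 10 mm deep.
- die2: Dark steel die of the same shape, already standing in the other well of the case: to stay there. Origin: centre of the underside.
- slicker: Turned wooden edge slicker, 28 mm across, 85 mm high, standing on the bench. Bystander. Origin: centre of the underside.
- dye: Amber glass jar, 52 mm across, 85 mm high. Bystander. Origin: centre of the underside.
- thread: Orange thread spool, 48 mm across, 60 mm high, upright. Bystander. Origin: centre of the underside.
- mallet: Mallet lying on the bench, 260 mm long. Bystander. Origin on its underside near its middle.
- tape: White tape dispenser, 140 x 55 mm, 82 mm high. Bystander. Origin: centre of the underside.
- cup: Blue ceramic cup, 72 mm across, 85 mm high. Bystander. Origin: centre of the underside.
Not all that is in view belongs to the job. Leave any purple look-alike of the die alone.

How it is judged:
On the way, in this order (a step that is already met when the one before it is completed fails the run):
1. the latch is released: the lid has sprung open (value of joint lid above 1.2 rad), for 0.2 s.
2. the brass die stands let go in the empty well, with the lid still open (horizontal distance between die and well below 0.007 m and z of die in the frame of well between -0.003 and 0.003 m and angle between die's own z axis and vertical below 0.1 rad and contact force between the fingers and die below 0.05 N and value of joint lid above 1 rad), for 0.2 s.
At the end, for the whole second after the job is handed in: The brass die stands upright (within 0.1 rad) on the floor of the empty well (within 7 mm of its centre, 3 mm in height), and the latch holds the lid shut by itself (lid angle between -0.03 and 0.04 rad, at rest) (horizontal distance between die and well below 0.007 m and z of die in the frame of well between -0.003 and 0.003 m and angle between die's own z axis and vertical below 0.1 rad and value of joint lid between -0.03 and 0.04 rad and velocity of joint lid below 0.05 rad/s and linear speed of die below 0.02 m/s); the robot touches nothing.
It fails at once if the robot pushes on the case or its lid with more than 20 N (contact force between any of the fingers, the arm and case above 20 N).
It fails at once if a bystander is moved by more than 30 mm (distance of any of slicker, dye, thread, mallet, tape, cup from where it was at the start of the episode above 0.03 m).
It fails at once if the dark die is taken from or tipped in its well (moved by more than 15 mm or tilted by more than 0.3 rad) (distance of die2 from where it was at the start of the episode above 0.015 m or angle between die2's own z axis and vertical above 0.3 rad).
It also fails if it takes over 69 s, if anything falls off the work surface, if the arm or the gripper's body presses on something with over 40 N, if the wrist force passes 120 N, or if a joint passes its speed limit or range.

## Working session

There is one attempt and no reset: what is moved stays moved. The work goes in short steps, Python scripts to look and compute and a tool call to move; the robot and the scene stay as the last step left them, time stands still between calls to the robot, and variables do not carry over. Pictures are saved under pics/ and viewed, and the job is handed in when it is done.

Besides the shell and the picture viewer there is one more tool, called as name(argument=value, ...) on one line, values as JSON. jog_arm: Moves the arm, as the interface text tells. Its arguments: {"type":"object","properties":{"rows":{"type":"array","items":{"type":"array","items":{"type":"number"}}},"squeeze":{"type":"number"}},"required":["rows"]}

```bash
ls; mkdir -p pics; python3 - <<'E'
from workcell import bot, optics
import cv2
print(bot.read_state())
for n in("side","top"):
    im=optics.read_camera(n); cv2.imwrite(f"pics/{n}0.png",im[:,:,::-1]); print(n,optics.camera_params(n))
E
```

```text
pics
{'t': 0.0, 'joint_pos': array([ 1.09491249,  0.47777604,  0.02234479,  1.55641938, -0.01148515,
        1.10931326, -0.08309723]), 'qvel': array([ 0.00092598, -0.00244362,  0.00020091,  0.0001338 ,  0.00047646,
        0.00179148, -0.00032357]), 'tau': array([ 6.78481283e-04, -5.82845557e+01,  1.53473508e+00, -2.72606117e+01,
       -5.44521224e-02,  1.67561020e-02,  1.44477094e-04]), 'eef_pos': array([ 0.24246088, -0.62931446,  0.22171151]), 'tcp_rot': array([ 9.83136629e-01,  1.82870366e-01, -2.35385145e-04, -8.62317860e-04]), 'wrist_force': array([ 1.232787  ,  0.18065446, -0.44230887]), 'moment': array([ 0.03065905, -0.00895785, -0.04982212]), 'gripper_width': 0.0880102402027358}
side {'intrinsics': array([[438.60114193,   0.        , 307.76643788],
       [  0.        , 438.60114193, 201.55122335],
       [  0.        ,   0.        ,   1.        ]]), 'R': array([[ 0.99849799, -0.05361976, -0.01125514],
       [-0.0409772 , -0.59450557, -0.8030467 ],
       [ 0.03636793,  0.80230172, -0.5958098 ]]), 't': array([-0.53172259,  0.1245574 ,  1.25502763])}
top {'intrinsics': array([[472.78338515,   0.        , 310.5401795 ],
       [  0.        , 472.78338515, 198.01467122],
       [  0.        ,   0.        ,   1.        ]]), 'R': array([[ 0.01385158, -0.99987425,  0.00772073],
       [-0.98942635, -0.01482091, -0.14427696],
       [ 0.14437325, -0.00564063, -0.98950722]]), 't': array([0.00738298, 0.54584358, 1.67575279])}
```

View pics/side0.png

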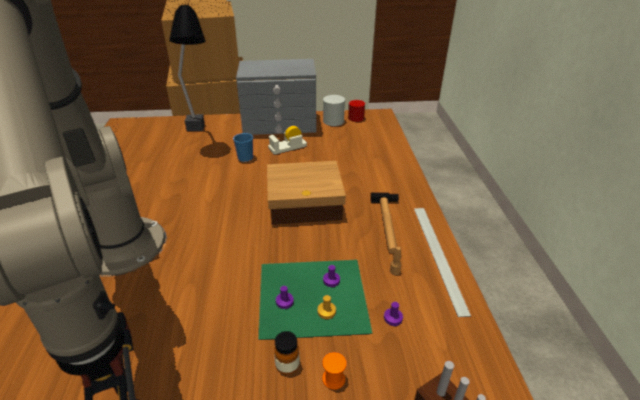

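View pics/top0.png

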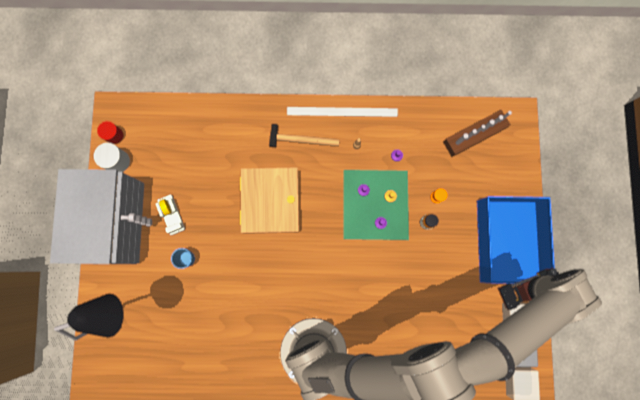

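Side view: the lid's brass pad is near (306,193), the brass die near (327,306) and three purple look-alikes surround it. Top view: the pad is at (291,199) and the die at (391,196). Next I'll measure them precisely.

```bash
cat > h.py <<'E'
import numpy as np, cv2
from workcell import bot, optics
from scipy.spatial.transform import Rotation as Ro
P={n:optics.camera_params(n) for n in("side","top")}
def proj(n,X):
    p=P[n]; c=p["R"]@np.asarray(X,float)+p["t"]; u=p["intrinsics"]@c; return u[:2]/u[2]
def onz(n,uv,z):
    p=P[n]; d=p["R"].T@np.linalg.inv(p["intrinsics"])@np.array([uv[0],uv[1],1.]); o=-p["R"].T@p["t"]
    return o+d*(z-o[2])/d[2]
def crop(im,x0,y0,x1,y1,s,name):
    cv2.imwrite(name,cv2.resize(im[y0:y1,x0:x1,::-1],None,fx=s,fy=s,interpolation=cv2.INTER_CUBIC))
E
python3 - <<'E'
from h import *
s=cv2.imread("pics/side0.png")[:,:,::-1]; t=cv2.imread("pics/top0.png")[:,:,::-1]
crop(t,230,155,440,255,3.8,"pics/tz.png"); crop(s,240,140,400,340,3,"pics/sz.png")
for n,im in(("side",s),("top",t)):
    hsv=cv2.cvtColor(np.ascontiguousarray(im),cv2.COLOR_RGB2HSV)
    m=cv2.inRange(hsv,(18,170,150),(32,255,255))
    k,l,st,c=cv2.connectedComponentsWithStats(m)
    for i in range(1,k):
        if st[i,4]>5: print(n,st[i],c[i].round(1))
E
```

```text
side [285 126  12   9  52] [290.  129.1]
side [301 190  11   6  54] [305.9 192.6]
side [323 296   7   5  31] [326.4 298. ]
side [318 303  18  14 149] [325.9 310.3]
top [435 189  12  14 127] [440.4 194.8]
top [385 191  11  11  91] [390.  195.7]
top [288 196   6   7  33] [290.4 198.9]
top [159 200  11  15  92] [163.9 207.3]
top [239 211   2  13  25] [239.5 217. ]
```

View pics/tz.png

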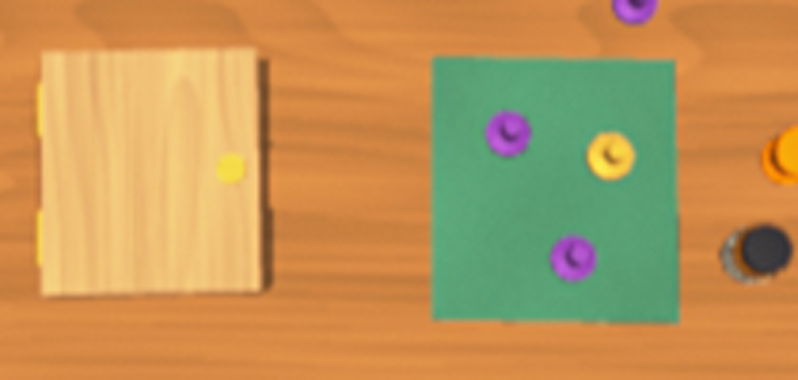

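View pics/sz.png

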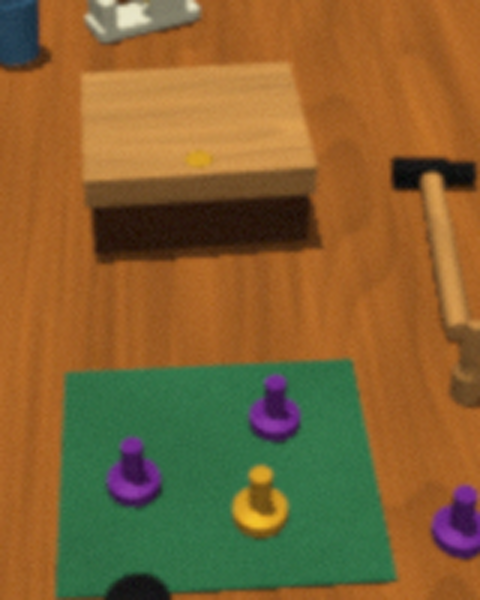

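```bash
cat > fit.py <<'E'
from h import *
from scipy.optimize import least_squares
T=lambda x,y:((x+.5)/3.8-.5+230,(y+.5)/3.8-.5+155)
S=lambda x,y:((x+.5)/3-.5+240,(y+.5)/3-.5+140)
obs=[("top",T(42,51),("b",-113)),("top",T(256,48),("f",-113)),("top",T(262,291),("f",113)),("top",T(42,295),("b",113)),
("side",S(81,66),("b",113)),("side",S(291,64),("b",-113)),("side",S(314,170),("f",-113)),("side",S(86,183),("f",113)),
("top",(290.4,198.9),("p",0)),("side",(305.9,192.6),("p",0))]
E
python3 - <<'E'
from fit import *
def res(q,det=False):
    x,y,a,b=q; r=[]
    for n,uv,(k,oy) in obs:
        ox={"b":b,"f":-.110,"p":-.085}[k]; oy/=1000
        X=[x+np.cos(a)*ox-np.sin(a)*oy,y+np.sin(a)*ox+np.cos(a)*oy,.093]
        r+=list(proj(n,X)-uv)
    return np.array(r)
# own y=113 has world x = -sin(a)*113 -> lower x = nearer robot
s=least_squares(res,[.6,.05,1.57,.09],loss="soft_l1"); print(s.x.round(4)); print(res(s.x).reshape(-1,2).round(1))
# die
# top blob centroid approx foot-top; side
def rd(q):
    r=[]
    for n,uv,z in [("top",(390.4,195.9),.015),("side",S(260,508),.015),("side",S(261,471),.053),("top",T(613,152),.053)]:
        r+=list(proj(n,[q[0],q[1],z])-uv)
    return np.array(r)
d=least_squares(rd,[.6,-.2]); print(d.x.round(4),rd(d.x).reshape(-1,2).round(1))
for n,uv in(("top",(290.4,198.9)),("side",(305.9,192.6))): print(n,onz(n,uv,.093))
# purples on top, mat
for p in((508,133),(574,258)): print("purple",onz("top",T(*p),.015))
st=bot.read_state(); print(Ro.from_quat(st["tcp_rot"]).as_matrix().round(3))
E
```

```text
[0.5306 0.1716 1.6008 0.0895]
[[-0.   0.2]
 [ 0.   0.1]
 [-0.8 -0.1]
 [-0.3 -0.3]
 [ 0.3  2.8]
 [-0.5 -0.3]
 [ 1.1 -0. ]
 [-0.7  0.2]
 [-0.1  0.2]
 [ 0.1  1. ]]
[ 0.5619 -0.2768] [[-0.7 -0.1]
 [-0.1 -0.8]
 [-0.2  0.8]
 [ 0.6 -0.4]]
top [0.53368171 0.08623123 0.093     ]
side [0.53297743 0.09152274 0.093     ]
purple [ 0.58346889 -0.17936111  0.015     ]
purple [ 0.46252279 -0.24265453  0.015     ]
[[ 0.933  0.36  -0.001]
 [ 0.36  -0.933  0.001]
 [-0.    -0.002 -1.   ]]
```

jog_arm(rows=[[44,-19,0,0,0,-0.15,1],[87,-39,0,0,0,-0.3,1],[131,-58,0,0,0,-0.45,1],[175,-78,0,0,0,-0.6,1],[218,-97,0,0,0,-0.75,1],[262,-116,0,0,0,-0.9,1],[305,-136,0,0,0,-1.05,1],[349,-155,0,0,0,-1.2,1]], squeeze=20)

```text
t: 0.9
eef_pos: [0.5133, -0.3582, 0.2224]
tcp_rot: [0.706, 0.708, -0.0, -0.0]
wrist_force: [0.1, -1.1, -0.1]
gripper_width: 0.0271
```

jog_arm(rows=[[49,3,5,0,0,0,1],[98,5,10,0,0,0,1],[147,8,15,0,0,0,1],[196,10,20,0,0,0,1],[245,13,25,0,0,0,1],[294,15,30,0,0,0,1],[343,18,35,0,0,0,1],[392,20,40,0,0,0,1]])

```text
t: 1.7
eef_pos: [0.5335, 0.0339, 0.1824]
tcp_rot: [0.708, 0.706, -0.0, 0.0]
wrist_force: [0.6, -0.7, -0.0]
gripper_width: 0.0003
```

jog_arm(rows=[[27,0,30,0,0,0,1],[53,0,68,0,0,0,1],[53,0,76,0,0,0,1],[53,0,80,0,0,0,1],[53,0,82,0,0,0,1],[53,0,82,0,0,0,1],[53,0,82,0,0,0,1],[53,0,82,0,0,0,1]])

```text
t: 2.5
eef_pos: [0.5347, 0.0845, 0.1015]
tcp_rot: [0.709, 0.706, 0.001, 0.001]
wrist_force: [0.5, 0.0, 0.8]
gripper_width: 0.0002
```

jog_arm(rows=[[1,0,3,0,0,0,1],[1,0,6,0,0,0,1],[1,0,8,0,0,0,1],[1,0,9,0,0,0,1],[1,0,10,0,0,0,1],[1,0,11,0,0,0,1],[1,0,12,0,0,0,1],[1,0,12,0,0,0,1]])

```text
t: 3.3
eef_pos: [0.5342, 0.086, 0.0887]
tcp_rot: [0.708, 0.706, 0.0, 0.0]
wrist_force: [0.7, -1.7, 4.3]
gripper_width: 0.0004
```

jog_arm(rows=[[0,0,0.5,0,0,0,1],[0,0,1,0,0,0,1],[0,0,1.5,0,0,0,1],[0,0,2,0,0,0,1],[0,0,2,0,0,0,1],[0,0,2,0,0,0,1],[0,0,2,0,0,0,1],[0,0,2,0,0,0,1]])

```text
t: 4.1
eef_pos: [0.5341, 0.0862, 0.0867]
tcp_rot: [0.708, 0.706, 0.0, 0.0]
wrist_force: [1.1, -2.1, 4.4]
gripper_width: 0.0005
```

jog_arm(rows=[[0,0,0.2,0,0,0,1],[0,0,0.4,0,0,0,1],[0,0,0.6,0,0,0,1],[0,0,0.8,0,0,0,1],[0,0,0.8,0,0,0,1],[0,0,0.8,0,0,0,1],[0,0,0.8,0,0,0,1],[0,0,0.8,0,0,0,1]])

```text
t: 4.9
eef_pos: [0.5341, 0.0862, 0.0859]
tcp_rot: [0.708, 0.706, 0.0, 0.0]
wrist_force: [2.0, -1.7, 2.9]
gripper_width: 0.0006
```

jog_arm(rows=[[0,0,0.2,0,0,0,1],[0,0,0.4,0,0,0,1],[0,0,0.6,0,0,0,1],[0,0,0.8,0,0,0,1],[0,0,0.8,0,0,0,1],[0,0,0.8,0,0,0,1],[0,0,0.8,0,0,0,1],[0,0,0.8,0,0,0,1]])

```text
t: 5.7
eef_pos: [0.534, 0.0862, 0.0851]
tcp_rot: [0.708, 0.706, 0.0, 0.0]
wrist_force: [1.4, -1.0, 3.6]
gripper_width: 0.0004
```

jog_arm(rows=[[0,0,0.2,0,0,0,1],[0,0,0.4,0,0,0,1],[0,0,0.6,0,0,0,1],[0,0,0.9,0,0,0,1],[0,0,0.9,0,0,0,1],[0,0,0.9,0,0,0,1],[0,0,0.9,0,0,0,1],[0,0,0.9,0,0,0,1]])

```text
t: 6.5
eef_pos: [0.534, 0.0862, 0.0842]
tcp_rot: [0.708, 0.706, 0.0, 0.0]
wrist_force: [1.6, -1.0, 3.6]
gripper_width: 0.0008
```

jog_arm(rows=[[0,0,0.2,0,0,0,1],[0,0,0.4,0,0,0,1],[0,0,0.6,0,0,0,1],[0,0,0.9,0,0,0,1],[0,0,0.9,0,0,0,1],[0,0,0.9,0,0,0,1],[0,0,0.9,0,0,0,1],[0,0,0.9,0,0,0,1]])

```text
t: 7.3
eef_pos: [0.534, 0.0862, 0.0833]
tcp_rot: [0.708, 0.706, 0.0, -0.0]
wrist_force: [1.1, -1.0, 4.1]
gripper_width: 0.0007
```

jog_arm(rows=[[0,0,0.2,0,0,0,1],[0,0,0.4,0,0,0,1],[0,0,0.6,0,0,0,1],[0,0,0.9,0,0,0,1],[0,0,0.9,0,0,0,1],[0,0,0.9,0,0,0,1],[0,0,0.9,0,0,0,1],[0,0,0.9,0,0,0,1]])

```text
t: 8.1
eef_pos: [0.534, 0.0862, 0.0824]
tcp_rot: [0.708, 0.706, 0.0, 0.0]
wrist_force: [2.0, 0.4, 4.0]
gripper_width: 0.0007
```

jog_arm(rows=[[0,0,0.2,0,0,0,1],[0,0,0.4,0,0,0,1],[0,0,0.6,0,0,0,1],[0,0,0.9,0,0,0,1],[0,0,0.9,0,0,0,1],[0,0,0.9,0,0,0,1],[0,0,0.9,0,0,0,1],[0,0,0.9,0,0,0,1]])

```text
t: 8.9
eef_pos: [0.534, 0.0862, 0.0815]
tcp_rot: [0.708, 0.706, 0.0, 0.0]
wrist_force: [2.0, 0.6, 4.1]
gripper_width: 0.0005
```

jog_arm(rows=[[0,0,0.2,0,0,0,1],[0,0,0.4,0,0,0,1],[0,0,0.6,0,0,0,1],[0,0,0.9,0,0,0,1],[0,0,0.9,0,0,0,1],[0,0,0.9,0,0,0,1],[0,0,0.9,0,0,0,1],[0,0,0.9,0,0,0,1]])

```text
t: 9.7
eef_pos: [0.534, 0.0862, 0.0806]
tcp_rot: [0.708, 0.706, 0.0, -0.0]
wrist_force: [2.3, 0.7, 3.8]
gripper_width: 0.0001
```

jog_arm(rows=[[0,0,0.2,0,0,0,1],[0,0,0.4,0,0,0,1],[0,0,0.6,0,0,0,1],[0,0,0.9,0,0,0,1],[0,0,0.9,0,0,0,1],[0,0,0.9,0,0,0,1],[0,0,0.9,0,0,0,1],[0,0,0.9,0,0,0,1]])

```text
t: 10.5
eef_pos: [0.534, 0.0863, 0.0798]
tcp_rot: [0.708, 0.706, 0.0, 0.0]
wrist_force: [0.9, 0.5, 5.9]
gripper_width: 0.0009
```

jog_arm(rows=[[0,0,0.1,0,0,0,1],[0,0,0.3,0,0,0,1],[0,0,0.4,0,0,0,1],[0,0,0.6,0,0,0,1],[0,0,0.6,0,0,0,1],[0,0,0.6,0,0,0,1],[0,0,0.6,0,0,0,1],[0,0,0.6,0,0,0,1]])

```text
t: 11.3
eef_pos: [0.5341, 0.0862, 0.0795]
tcp_rot: [0.708, 0.706, 0.0, 0.0]
wrist_force: [-0.1, 0.1, 8.6]
gripper_width: 0.0002
```

jog_arm(rows=[[0,0,0.1,0,0,0,1],[0,0,0.2,0,0,0,1],[0,0,0.3,0,0,0,1],[0,0,0.4,0,0,0,1],[0,0,0.5,0,0,0,1],[0,0,0.5,0,0,0,1],[0,0,0.5,0,0,0,1],[0,0,0.5,0,0,0,1]])

```text
t: 12.1
eef_pos: [0.5341, 0.0863, 0.0792]
tcp_rot: [0.708, 0.706, 0.0, 0.0]
wrist_force: [-1.1, -0.1, 11.7]
gripper_width: 0.0006
```

jog_arm(rows=[[0,0,-40,0,0,0,1],[0,0,-90,0,0,0,1],[-20,0,-130,0,0,0,1],[-65,5,-130,0,0,0,0.5],[-114,10,-130,0,0,0,0.3],[-163,14,-130,0,0,0,0.3],[-212,20,-130,0,0,0,0.3],[-261,25,-125,0,0,0,0.3]])

```text
t: 12.9
eef_pos: [0.5571, -0.1769, 0.2031]
tcp_rot: [0.708, 0.706, -0.001, -0.001]
wrist_force: [0.8, -0.5, 0.7]
gripper_width: 0.0368
```

```bash
python3 - <<'E'
from h import *
for n in("side","top"):
    im=optics.read_camera(n); cv2.imwrite(f"pics/{n}1.png",im[:,:,::-1])
    if n=="top": crop(im,200,130,440,255,3.3,"pics/tz1.png")
E
```

```text
(no output)
```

View pics/tz1.png

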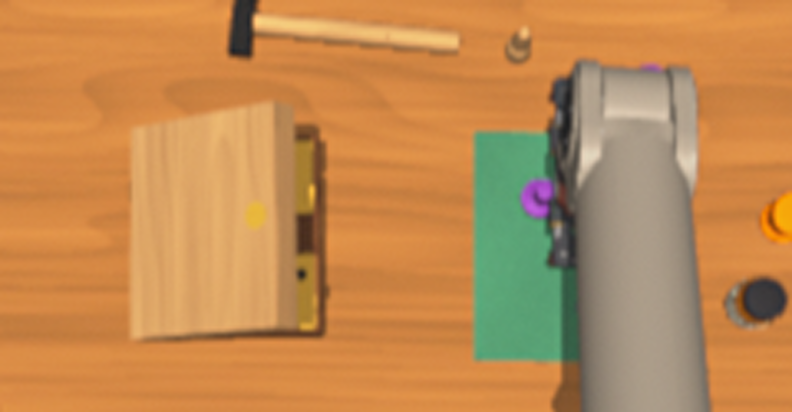

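View pics/side1.png

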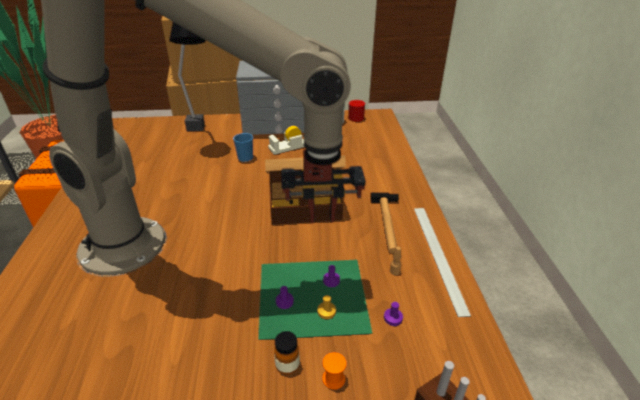

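jog_arm(rows=[[-48,2,0,0,0,0,0.3],[-92,4,20,0,0,0,0.3],[-99,5,65,0,0,0,0.3],[-99,5,110,0,0,0,0.3],[-99,5,140,0,0,0,0.3],[-99,5,165,0,0,0,0.3],[-99,5,178,0,0,0,0.3],[-99,5,182,0,0,0,0.3]])

```text
t: 13.8
eef_pos: [0.5613, -0.2729, 0.0196]
tcp_rot: [0.708, 0.706, -0.001, -0.002]
wrist_force: [-0.1, -0.8, -0.9]
gripper_width: 0.0616
```

```bash
python3 - <<'E'
from h import *
print(bot.read_state()["eef_pos"])
im=optics.read_camera("side"); crop(im,260,240,400,340,5,"pics/sz2.png")
im=optics.read_camera("top"); crop(im,200,130,360,255,4,"pics/tz2.png")
E
```

```text
[ 0.56133119 -0.27290283  0.01964398]
```

View pics/sz2.png

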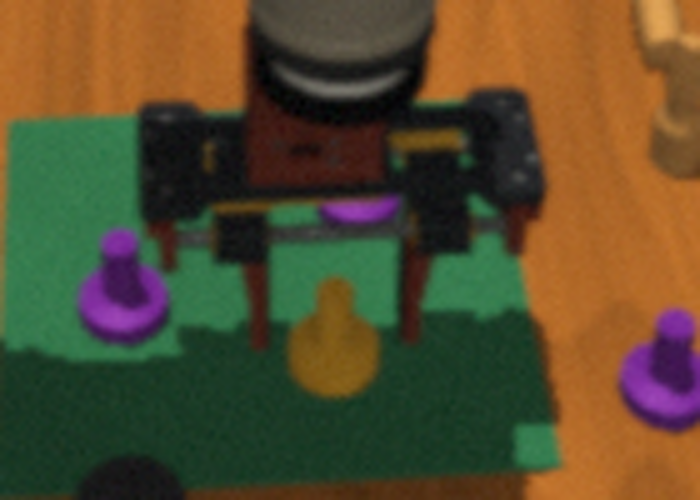

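View pics/tz2.png

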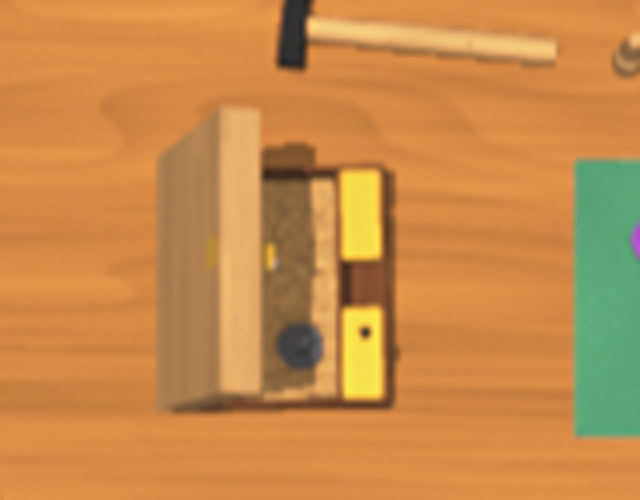

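```bash
python3 - <<'E'
from h import *
for yd in(-.273,-.277,-.281): print(yd,"bottom",proj("side",[.5619,yd-.022,.003]),"stemtop",proj("side",[.5619,yd,.053]), "stem front", proj("side",[.5619,yd-.009,.053]),proj("side",[.5619,yd+.009,.053]))
for yy in(-.283,-.273,-.263): print(proj("side",[.5613-.034,yy,.0196]),proj("side",[.5613+.034,yy,.0196]))
print("obs bottom",240+397/5,"stemtop",240+280/5, "tips",260+261/5,240+347/5,260+410/5,240+342/5)
def wld(ox,oy,z,x=.5306,y=.1716,a=1.6008): return [x+np.cos(a)*ox-np.sin(a)*oy,y+np.sin(a)*ox+np.cos(a)*oy,z]
print("die2 top pred",proj("top",wld(-.025,.052,.062)),"foot",proj("top",wld(-.025,.052,.024)),"obs",200+300/4,130+346/4)
print("well",wld(-.025,-.052,.012),proj("top",wld(-.025,-.052,.022)),"rim front corner inner", proj("top",wld(-.105,-.108,.062)),proj("top",wld(-.105,.108,.062)),"obs",200+391/4,130+168/4,200+393/4,130+405/4)
E
```

```text
-0.273 bottom [326.84903754 317.6529168 ] stemtop [326.32939889 296.24707026] stem front [326.66910498 299.22507992] [325.99444616 293.31073066]
-0.277 bottom [326.99927231 319.02224864] stemtop [326.47978655 297.56543313] stem front [326.82163779 300.56224807] [326.14273361 294.61068219]
-0.281 bottom [327.15044274 320.40010865] stemtop [326.63112198 298.89210462] stem front [326.97513875 301.90790352] [326.29194902 295.91876862]
[311.89171475 309.75571795] [340.57318317 308.32045199]
[311.63462368 306.42496498] [340.09670163 305.00858308]
[311.38145577 303.14503874] [339.62747405 301.74713414]
obs bottom 319.4 stemtop 296.0 tips 312.2 309.4 342.0 308.4
die2 top pred [273.86721806 214.99648861] foot [274.58812296 216.13198856] obs 275.0 216.5
well [np.float64(0.5833265753191207), np.float64(0.14817120884217255), 0.012] [274.47801228 188.03163793] rim front corner inner [295.82243058 170.57449264] [296.53327865 230.36909124] obs 297.75 172.0 298.25 231.25
```

jog_arm(rows=[[-4,0,0,0,0,0,0.3],[-4,0,0,0,0,0,0.6],[-4,0,0,0,0,0,1],[-4,0,0,0,0,0,1],[-4,0,0,0,0,0,1],[-4,0,0,0,0,0,1],[-4,0,0,0,0,0,1],[-4,0,0,0,0,0,1]], squeeze=30)

```text
t: 14.7
eef_pos: [0.5625, -0.2779, 0.0215]
tcp_rot: [0.708, 0.706, -0.0, -0.0]
wrist_force: [-1.7, 0.1, 1.7]
gripper_width: 0.0168
```

jog_arm(rows=[[0,0,-20,0,0,0,1],[0,0,-60,0,0,0,1],[30,1,-95,0,0,0,1],[75,4,-110,0,0,0,1],[120,6,-115,0,0,0,1],[165,8,-120,0,0,0,1],[210,10,-125,0,0,0,1],[255,13,-125,0,0,0,1]])

```text
t: 15.5
eef_pos: [0.5765, -0.0212, 0.1469]
tcp_rot: [0.708, 0.706, 0.0, 0.0]
wrist_force: [1.3, 0.3, -2.8]
gripper_width: 0.0168
```

```bash
python3 - <<'E'
from h import *
im=optics.read_camera("side"); cv2.imwrite("pics/side3.png",im[:,:,::-1])
im=optics.read_camera("top"); 
im=np.clip(255*(im/255.)**.5,0,255).astype(np.uint8)
crop(im,220,150,370,250,5.3,"pics/tz3.png")
E
```

```text
(no output)
```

View pics/side3.png

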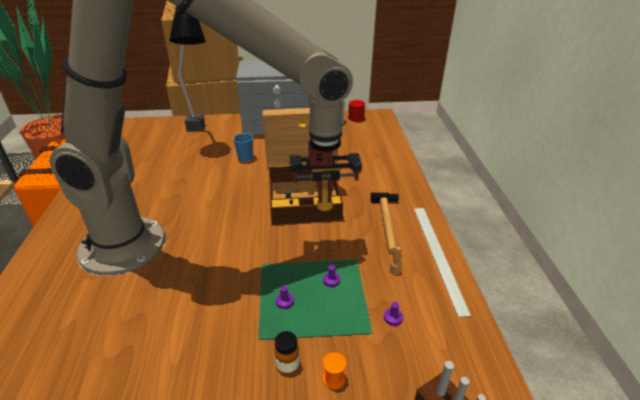

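View pics/tz3.png

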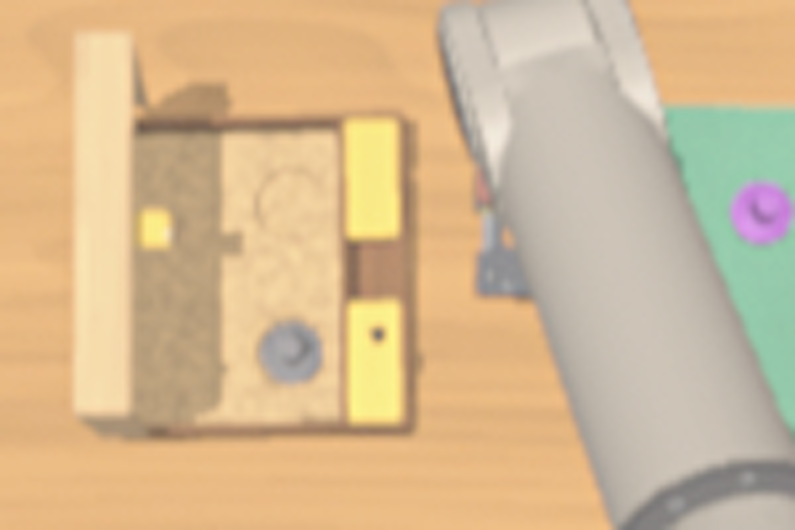

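```bash
python3 - <<'E'
from h import *
C=lambda x,y:((x+.5)/5.3-.5+220,(y+.5)/5.3-.5+150)
print("well top",onz("top",C(290,203),.022), "die2",onz("top",C(290,352),.024))
print("die top-only",onz("top",(390.4,195.9),.015), onz("top",(390.0,195.7),.015))
print("die side-only",onz("side",((260.5)/3-.5+240,508.5/3-.5+140),.015))
print("rim corners",onz("top",C(414,116),.062),onz("top",C(412,430),.062))
im=cv2.imread("pics/side3.png")[:,:,::-1]
im=np.clip(255*(im/255.)**.5,0,255).astype(np.uint8)
crop(im,255,140,375,235,6,"pics/sz3.png")
E
```

```text
well top [0.58382161 0.1487959  0.022     ] die2 [0.47980668 0.14606902 0.024     ]
die top-only [ 0.56155475 -0.27926974  0.015     ] [ 0.56227867 -0.27780055  0.015     ]
die side-only [ 0.56190517 -0.27910596  0.015     ]
rim corners [0.63847208 0.06302508 0.062     ] [0.42457254 0.0605613  0.062     ]
```

View pics/sz3.png

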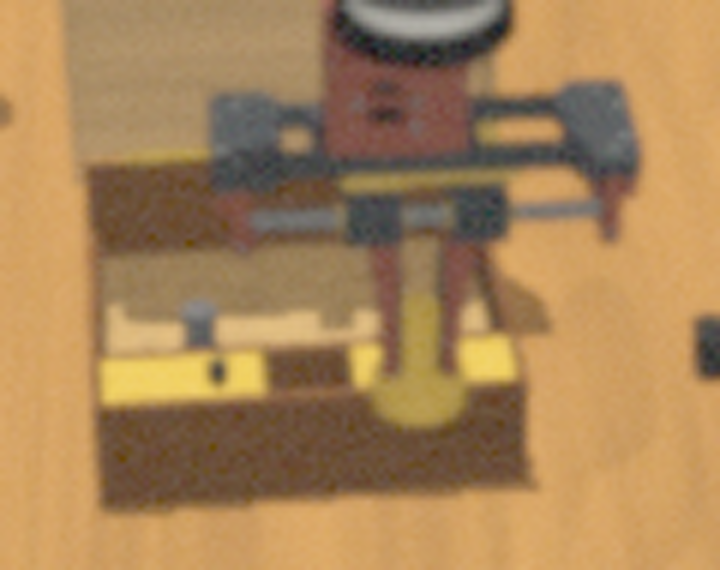

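jog_arm(rows=[[45,2,0,0,0,0,1],[90,4,0,0,0,0,1],[130,6,0,0,0,0,1],[160,7,0,0,0,0,1],[170,7,10,0,0,0,1],[170,7,40,0,0,0,1],[170,7,70,0,0,0,1],[170,7,86,0,0,0,1]])

```text
t: 16.4
eef_pos: [0.5824, 0.1449, 0.0573]
tcp_rot: [0.708, 0.706, -0.002, -0.001]
wrist_force: [-0.8, 0.8, -3.0]
gripper_width: 0.0167
```

```bash
python3 - <<'E'
from h import *
im=optics.read_camera("side"); print(bot.read_state()["eef_pos"])
im=np.clip(255*(im/255.)**.5,0,255).astype(np.uint8)
crop(im,255,120,375,225,5.5,"pics/sz4.png")
im=optics.read_camera("top"); 
im=np.clip(255*(im/255.)**.5,0,255).astype(np.uint8)
crop(im,220,150,370,250,5.3,"pics/tz4.png")
E
```

```text
[0.5814442  0.14463706 0.05564772]
```

View pics/sz4.png

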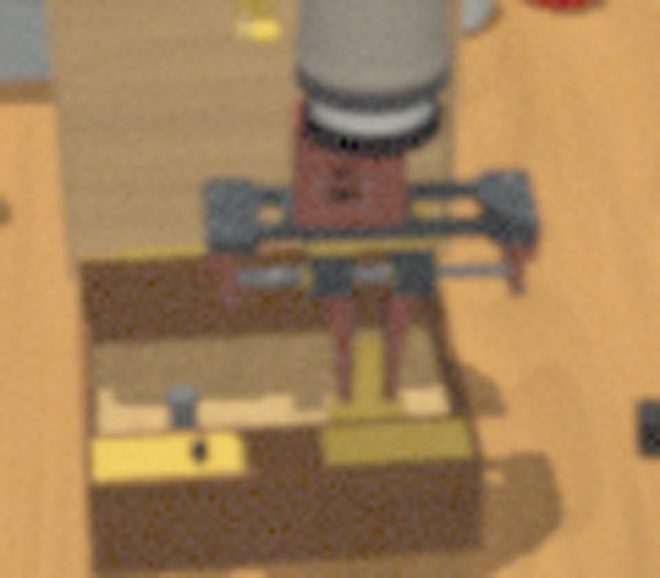

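View pics/tz4.png

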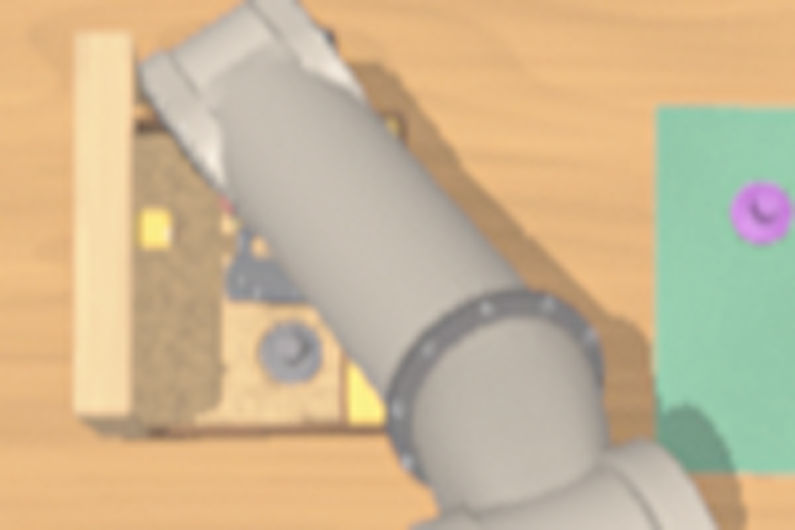

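The side view shows the die hanging over the empty well beside the dark die, which is undisturbed at (182,405). The lid is fully open. I'll correct the few mm of remaining offset before lowering.

jog_arm(rows=[[4,2,0,0,0,0,1],[4,2,0,0,0,0,1],[4,2,0,0,0,0,1],[4,2,0,0,0,0,1],[4,2,0,0,0,0,1],[4,2,0,0,0,0,1],[4,2,0,0,0,0,1],[4,2,0,0,0,0,1]])

```text
t: 17.3
eef_pos: [0.5862, 0.151, 0.0606]
tcp_rot: [0.708, 0.706, -0.0, -0.0]
wrist_force: [0.3, -0.6, -2.9]
gripper_width: 0.0168
```

jog_arm(rows=[[-2,-2.5,0,0,0,0,1],[-2,-2.5,0,0,0,0,1],[-2,-2.5,4,0,0,0,1],[-2,-2.5,8,0,0,0,1],[-2,-2.5,12,0,0,0,1],[-2,-2.5,16,0,0,0,1],[-2,-2.5,19,0,0,0,1],[-2,-2.5,19,0,0,0,1]])

```text
t: 18.1
eef_pos: [0.5833, 0.1489, 0.0409]
tcp_rot: [0.708, 0.706, -0.0, -0.0]
wrist_force: [-0.4, 0.5, -2.8]
gripper_width: 0.017
```

jog_arm(rows=[[0,0,1,0,0,0,1],[0,0,2,0,0,0,1],[0,0,3,0,0,0,1],[0,0,4,0,0,0,1],[0,0,4,0,0,0,1],[0,0,4,0,0,0,1],[0,0,4,0,0,0,1],[0,0,4,0,0,0,1]])

```text
t: 18.9
eef_pos: [0.5837, 0.1491, 0.0376]
tcp_rot: [0.708, 0.706, 0.0, 0.0]
wrist_force: [-0.0, -0.3, -2.4]
gripper_width: 0.0168
```

jog_arm(rows=[[0,0,1,0,0,0,1],[0,0,2,0,0,0,1],[0,0,3,0,0,0,1],[0,0,4,0,0,0,1],[0,0,5,0,0,0,1],[0,0,5.5,0,0,0,1],[0,0,6,0,0,0,1],[0,0,6,0,0,0,1]])

```text
t: 19.7
eef_pos: [0.5837, 0.149, 0.0315]
tcp_rot: [0.708, 0.706, -0.0, -0.0]
wrist_force: [-0.4, 0.3, -2.6]
gripper_width: 0.0168
```

jog_arm(rows=[[0,0,0.3,0,0,0,1],[0,0,0.6,0,0,0,1],[0,0,0.9,0,0,0,1],[0,0,1.2,0,0,0,1],[0,0,1.2,0,0,0,1],[0,0,1.2,0,0,0,1],[0,0,1.2,0,0,0,1],[0,0,1.2,0,0,0,1]])

```text
t: 20.5
eef_pos: [0.5837, 0.149, 0.0305]
tcp_rot: [0.708, 0.706, 0.0, 0.0]
wrist_force: [-1.1, -0.6, 1.0]
gripper_width: 0.0168
```

jog_arm(rows=[[0,0,0,0,0,0,0.62],[0,0,0,0,0,0,0.62],[0,0,0,0,0,0,0.62],[0,0,0,0,0,0,0.62],[0,0,-10,0,0,0,0.62],[0,0,-30,0,0,0,0.62],[0,0,-65,0,0,0,0.62],[0,0,-110,0,0,0,0.62]])

```text
t: 21.3
eef_pos: [0.5825, 0.1487, 0.1407]
tcp_rot: [0.708, 0.706, -0.001, -0.001]
wrist_force: [-0.1, 1.0, -0.6]
gripper_width: 0.0332
```

jog_arm(rows=[[-20,-10,-45,0,0,0,1],[-40,-20,-85,0,0,0,1],[-60,-30,-125,0,0,0,1],[-75,-40,-165,0,0,0,1],[-80,-48,-205,0,0,0,1],[-80,-48,-230,0,0,0,1],[-80,-48,-230,0,0,0,1],[-80,-48,-230,0,0,0,1]])

```text
t: 22.1
eef_pos: [0.5353, 0.0693, 0.371]
tcp_rot: [0.708, 0.706, 0.0, 0.0]
wrist_force: [-0.0, -0.7, -0.7]
gripper_width: 0.0002
```

```bash
python3 - <<'E'
from h import *
for n,b in(("side",(255,100,375,225)),("top",(200,130,370,250))):
    im=optics.read_camera(n)
    im=np.clip(255*(im/255.)**.5,0,255).astype(np.uint8)
    crop(im,*b,4.6,f"pics/{n}5.png")
E
```

```text
(no output)
```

View pics/side5.png

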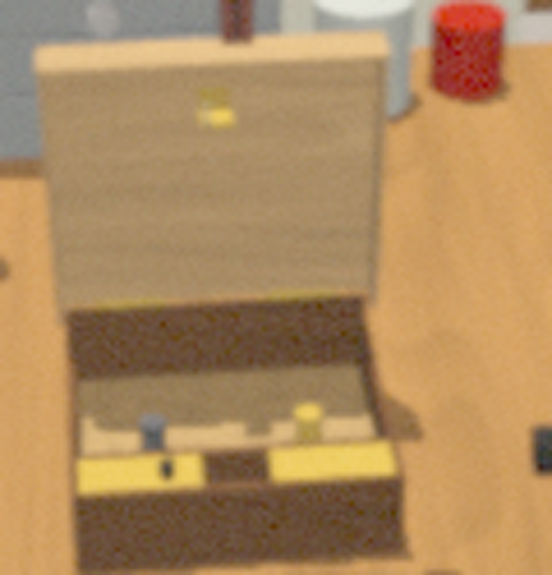

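View pics/top5.png

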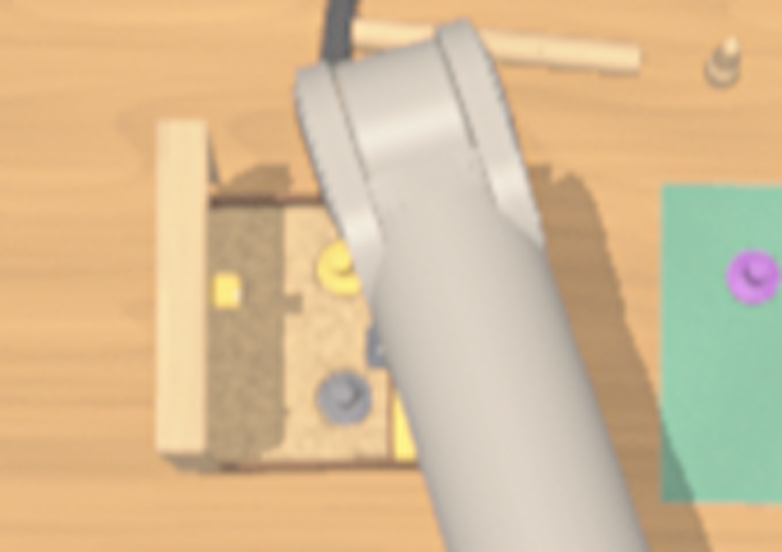

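```bash
python3 - <<'E'
from h import *
C=lambda x,y:((x+.5)/4.6-.5+200,(y+.5)/4.6-.5+130)
for p in((157,122),(157,452),(208,122),(208,452)): print(onz("top",C(*p),.285))
# tool path: contact at radius r on top face; TCP centre offset w in +own x
hx,hy=.5306+.09*np.cos(1.6008),.1716+.09*np.sin(1.6008); print("hinge",hx,hy)
for th in np.arange(1.5,-.01,-.1):
    r=.178; w=.011
    print(round(th,2),"y",round(hy-r*np.cos(th)+.008*np.sin(th)+w*min(1,np.sin(th)*3),4),"z",round(.085+r*np.sin(th)+.008*np.cos(th),4))
E
```

```text
[0.63915279 0.25962713 0.285     ]
[0.41368264 0.25122278 0.285     ]
[0.63969826 0.22485511 0.285     ]
[0.41417533 0.21721072 0.285     ]
hinge 0.5279000745420879 0.2615594931206358
1.5 y 0.2679 z 0.2631
1.4 y 0.2502 z 0.2618
1.3 y 0.2327 z 0.2587
1.2 y 0.2155 z 0.2538
1.1 y 0.1989 z 0.2473
1.0 y 0.1831 z 0.2391
0.9 y 0.1682 z 0.2294
0.8 y 0.1543 z 0.2183
0.7 y 0.1416 z 0.2058
0.6 y 0.1302 z 0.1921
0.5 y 0.1202 z 0.1774
0.4 y 0.1117 z 0.1617
0.3 y 0.1036 z 0.1452
0.2 y 0.0953 z 0.1282
0.1 y 0.0885 z 0.1107
-0.0 y 0.0836 z 0.093
```

jog_arm(rows=[[40,0,0,0,0,0,1],[80,0,0,0,0,0,1],[125,0,0,0,0,0,1],[170,0,0,0,0,0,1],[210,-2,0,0,0,0,1],[228,-2,0,0,0,0,1],[228,-2,0,0,0,0,1],[228,-2,0,0,0,0,1]])

```text
t: 23.0
eef_pos: [0.5339, 0.2966, 0.3689]
tcp_rot: [0.708, 0.706, -0.001, -0.0]
wrist_force: [-0.4, -0.1, 0.0]
gripper_width: 0.0005
```

jog_arm(rows=[[0,0,25,0,0,0,1],[0,0,60,0,0,0,1],[0,0,90,0,0,0,1],[0,0,106,0,0,0,1],[0,0,110,0,0,0,1],[0,0,110,0,0,0,1],[0,0,110,0,0,0,1],[0,0,110,0,0,0,1]])

```text
t: 23.8
eef_pos: [0.5348, 0.2973, 0.2617]
tcp_rot: [0.708, 0.706, 0.001, 0.0]
wrist_force: [0.6, -0.6, 1.1]
gripper_width: 0.0004
```

jog_arm(rows=[[-10,0,0,0,0,0,1],[-20,0,0,0,0,0,1],[-25,0,0,0,0,0,1],[-30,0,0,0,0,0,1],[-35,0,0,0,0,0,1],[-39,0,0,0,0,0,1],[-43,0,0,0,0,0,1],[-47,0,0,0,0,0,1]])

```text
t: 24.6
eef_pos: [0.5338, 0.2503, 0.2604]
tcp_rot: [0.708, 0.706, 0.0, -0.0]
wrist_force: [-0.7, 2.5, -0.8]
gripper_width: 0.0007
```

jog_arm(rows=[[-6,0,0.5,0,0,0,1],[-13,0,1.5,0,0,0,1],[-19,0,3,0,0,0,1],[-26,0,5,0,0,0,1],[-32,0,7,0,0,0,1],[-39,0,9.5,0,0,0,1],[-45,0,12,0,0,0,1],[-51,0,14.5,0,0,0,1]])

```text
t: 25.4
eef_pos: [0.534, 0.1986, 0.2458]
tcp_rot: [0.708, 0.706, 0.0, 0.0]
wrist_force: [0.8, 2.4, 1.3]
gripper_width: 0.0004
```

jog_arm(rows=[[-7,0,3.5,0,0,0,1],[-14,0,7,0,0,0,1],[-20.5,0,11.5,0,0,0,1],[-27,0,15.5,0,0,0,1],[-33.5,0,20,0,0,0,1],[-39.5,0,25,0,0,0,1],[-45.5,0,30,0,0,0,1],[-51,0,35,0,0,0,1]])

```text
t: 26.2
eef_pos: [0.5336, 0.1477, 0.2104]
tcp_rot: [0.708, 0.706, -0.0, -0.0]
wrist_force: [0.9, 3.1, 1.5]
gripper_width: 0.0005
```

jog_arm(rows=[[-6,0,6.5,0,0,0,1],[-12,0,13,0,0,0,1],[-18,0,20,0,0,0,1],[-23,0,27.5,0,0,0,1],[-28,0,35,0,0,0,1],[-32,0,42.5,0,0,0,1],[-36,0,50.5,0,0,0,1],[-40,0,58.5,0,0,0,1]])

```text
t: 27.0
eef_pos: [0.5337, 0.1079, 0.1518]
tcp_rot: [0.708, 0.706, 0.0, 0.0]
wrist_force: [1.2, 2.7, 3.9]
gripper_width: 0.0007
```

jog_arm(rows=[[-4,0,8,0,0,0,1],[-8,0,16,0,0,0,1],[-12,0,24,0,0,0,1],[-15,0,32,0,0,0,1],[-17,0,39,0,0,0,1],[-19,0,45,0,0,0,1],[-20,0,50,0,0,0,1],[-21,0,54,0,0,0,1]])

```text
t: 27.8
eef_pos: [0.5334, 0.087, 0.0979]
tcp_rot: [0.708, 0.706, -0.0, 0.0]
wrist_force: [0.4, 2.8, 4.2]
gripper_width: 0.0005
```

jog_arm(rows=[[0,0,2,0,0,0,1],[0,0,4,0,0,0,1],[0,0,6,0,0,0,1],[0,0,8,0,0,0,1],[0,0,9,0,0,0,1],[0,0,10,0,0,0,1],[0,0,11,0,0,0,1],[0,0,11,0,0,0,1]])

```text
t: 28.6
eef_pos: [0.5335, 0.0868, 0.0872]
tcp_rot: [0.708, 0.706, -0.0, 0.0]
wrist_force: [-1.0, -1.0, 3.3]
gripper_width: 0.0007
```

jog_arm(rows=[[0,0,0.3,0,0,0,1],[0,0,0.6,0,0,0,1],[0,0,0.9,0,0,0,1],[0,0,0.9,0,0,0,1],[0,0,0.9,0,0,0,1],[0,0,0.9,0,0,0,1],[0,0,0.9,0,0,0,1],[0,0,0.9,0,0,0,1]])

```text
t: 29.4
eef_pos: [0.5335, 0.0872, 0.0865]
tcp_rot: [0.708, 0.706, 0.0, 0.0]
wrist_force: [-0.7, -2.2, 4.8]
gripper_width: 0.0005
```

jog_arm(rows=[[0,0,0.3,0,0,0,1],[0,0,0.6,0,0,0,1],[0,0,0.9,0,0,0,1],[0,0,0.9,0,0,0,1],[0,0,0.9,0,0,0,1],[0,0,0.9,0,0,0,1],[0,0,0.9,0,0,0,1],[0,0,0.9,0,0,0,1]])

```text
t: 30.2
eef_pos: [0.5335, 0.0872, 0.0856]
tcp_rot: [0.708, 0.706, 0.0, 0.0]
wrist_force: [0.0, -2.5, 3.7]
gripper_width: 0.0007
```

jog_arm(rows=[[0,0,0.3,0,0,0,1],[0,0,0.6,0,0,0,1],[0,0,0.9,0,0,0,1],[0,0,0.9,0,0,0,1],[0,0,0.9,0,0,0,1],[0,0,0.9,0,0,0,1],[0,0,0.9,0,0,0,1],[0,0,0.9,0,0,0,1]])

```text
t: 31.0
eef_pos: [0.5335, 0.0872, 0.0847]
tcp_rot: [0.708, 0.706, 0.0, 0.0]
wrist_force: [-0.2, -1.8, 3.7]
gripper_width: 0.0005
```

jog_arm(rows=[[0,0,0.3,0,0,0,1],[0,0,0.6,0,0,0,1],[0,0,0.9,0,0,0,1],[0,0,0.9,0,0,0,1],[0,0,0.9,0,0,0,1],[0,0,0.9,0,0,0,1],[0,0,0.9,0,0,0,1],[0,0,0.9,0,0,0,1]])

```text
t: 31.8
eef_pos: [0.5335, 0.0872, 0.0838]
tcp_rot: [0.708, 0.706, 0.0, 0.0]
wrist_force: [1.4, -1.3, 4.3]
gripper_width: 0.0005
```

jog_arm(rows=[[0,0,0.3,0,0,0,1],[0,0,0.6,0,0,0,1],[0,0,0.9,0,0,0,1],[0,0,0.9,0,0,0,1],[0,0,0.9,0,0,0,1],[0,0,0.9,0,0,0,1],[0,0,0.9,0,0,0,1],[0,0,0.9,0,0,0,1]])

```text
t: 32.6
eef_pos: [0.5335, 0.0872, 0.0829]
tcp_rot: [0.708, 0.706, 0.0, 0.0]
wrist_force: [0.1, -0.1, 3.6]
gripper_width: 0.0008
```

jog_arm(rows=[[0,0,0.3,0,0,0,1],[0,0,0.6,0,0,0,1],[0,0,0.9,0,0,0,1],[0,0,0.9,0,0,0,1],[0,0,0.9,0,0,0,1],[0,0,0.9,0,0,0,1],[0,0,0.9,0,0,0,1],[0,0,0.9,0,0,0,1]])

```text
t: 33.4
eef_pos: [0.5335, 0.0872, 0.082]
tcp_rot: [0.708, 0.706, 0.0, 0.0]
wrist_force: [0.1, -1.1, 4.9]
gripper_width: 0.0002
```

jog_arm(rows=[[0,0,0.3,0,0,0,1],[0,0,0.6,0,0,0,1],[0,0,0.9,0,0,0,1],[0,0,0.9,0,0,0,1],[0,0,0.9,0,0,0,1],[0,0,0.9,0,0,0,1],[0,0,0.9,0,0,0,1],[0,0,0.9,0,0,0,1]])

```text
t: 34.2
eef_pos: [0.5335, 0.0872, 0.0811]
tcp_rot: [0.708, 0.706, 0.0, 0.0]
wrist_force: [0.6, -0.3, 4.2]
gripper_width: 0.0002
```

jog_arm(rows=[[0,0,0.3,0,0,0,1],[0,0,0.6,0,0,0,1],[0,0,0.9,0,0,0,1],[0,0,0.9,0,0,0,1],[0,0,0.9,0,0,0,1],[0,0,0.9,0,0,0,1],[0,0,0.9,0,0,0,1],[0,0,0.9,0,0,0,1]])

```text
t: 35.0
eef_pos: [0.5335, 0.0872, 0.0802]
tcp_rot: [0.708, 0.706, 0.0, 0.0]
wrist_force: [0.5, -0.4, 5.1]
gripper_width: 0.0006
```

jog_arm(rows=[[0,0,0.2,0,0,0,1],[0,0,0.4,0,0,0,1],[0,0,0.6,0,0,0,1],[0,0,0.6,0,0,0,1],[0,0,0.6,0,0,0,1],[0,0,0.6,0,0,0,1],[0,0,0.6,0,0,0,1],[0,0,0.6,0,0,0,1]])

```text
t: 35.8
eef_pos: [0.5335, 0.0872, 0.0798]
tcp_rot: [0.708, 0.706, 0.0, 0.0]
wrist_force: [-0.3, -0.3, 7.0]
gripper_width: 0.0008
```

jog_arm(rows=[[0,0,0.2,0,0,0,1],[0,0,0.4,0,0,0,1],[0,0,0.6,0,0,0,1],[0,0,0.6,0,0,0,1],[0,0,0.6,0,0,0,1],[0,0,0.6,0,0,0,1],[0,0,0.6,0,0,0,1],[0,0,0.6,0,0,0,1]])

```text
t: 36.6
eef_pos: [0.5336, 0.0873, 0.0795]
tcp_rot: [0.708, 0.706, 0.0, 0.0]
wrist_force: [-1.2, -0.8, 9.8]
gripper_width: 0.0005
```

jog_arm(rows=[[0,0,0.1,0,0,0,1],[0,0,0.2,0,0,0,1],[0,0,0.3,0,0,0,1],[0,0,0.3,0,0,0,1],[0,0,0.3,0,0,0,1],[0,0,0.3,0,0,0,1],[0,0,0.3,0,0,0,1],[0,0,0.3,0,0,0,1]])

```text
t: 37.4
eef_pos: [0.5336, 0.0873, 0.0793]
tcp_rot: [0.708, 0.706, 0.0, 0.0]
wrist_force: [-2.4, -1.6, 11.5]
gripper_width: 0.0005
```

jog_arm(rows=[[0,0,-5,0,0,0,1],[0,0,-10,0,0,0,1],[0,0,-18,0,0,0,1],[0,0,-30,0,0,0,1],[0,0,-50,0,0,0,1],[0,0,-80,0,0,0,1],[-25,0,-120,0,0,0,1],[-70,0,-140,0,0,0,1]])

```text
t: 38.2
eef_pos: [0.5341, 0.0205, 0.2224]
tcp_rot: [0.706, 0.708, 0.002, 0.001]
wrist_force: [-0.1, 0.3, -0.1]
gripper_width: 0.0006
```

jog_arm(rows=[[-40,0,0,0,0,0,1],[-80,0,0,0,0,0,1],[-120,0,0,0,0,0,1],[-160,0,0,0,0,0,1],[-180,0,0,0,0,0,1],[-180,0,0,0,0,0,1],[-180,0,0,0,0,0,1],[-180,0,0,0,0,0,1]])

```text
t: 39.0
eef_pos: [0.5328, -0.1608, 0.2189]
tcp_rot: [0.707, 0.707, 0.0, -0.0]
wrist_force: [0.3, -0.6, 0.1]
gripper_width: 0.0004
```

```bash
python3 - <<'E'
from h import *
for n in("side","top"):
    im=optics.read_camera(n); cv2.imwrite(f"pics/{n}6.png",im[:,:,::-1])
    a=cv2.imread(f"pics/{n}0.png")[:,:,::-1]
    b=(255,140,375,235) if n=="side" else (225,150,345,245)
    cv2.imwrite(f"pics/{n}6z.png",np.hstack([cv2.resize(i[b[1]:b[3],b[0]:b[2],::-1],None,fx=3.3,fy=3.3) for i in(a,im)]))
E
```

```text
(no output)
```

View pics/side6z.png

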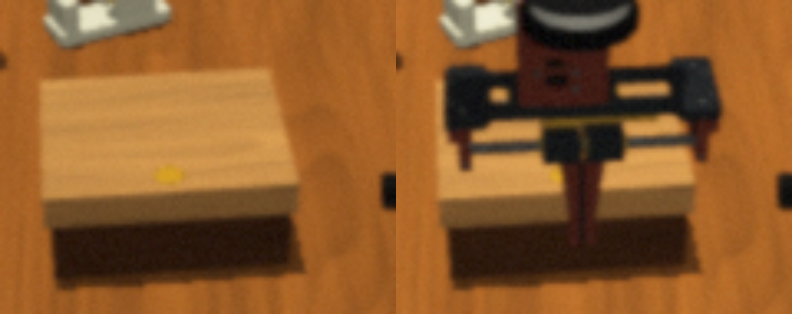

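View pics/top6z.png

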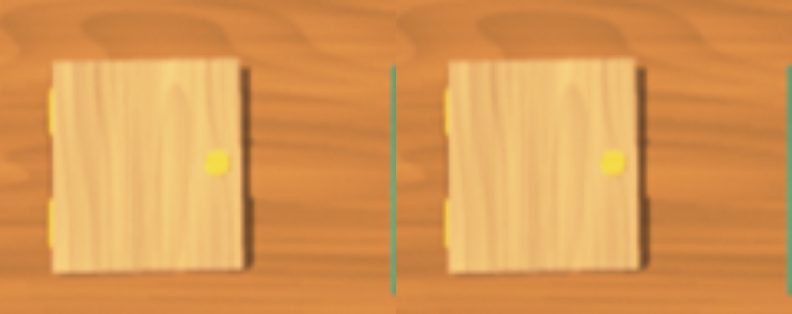

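View pics/side6.png

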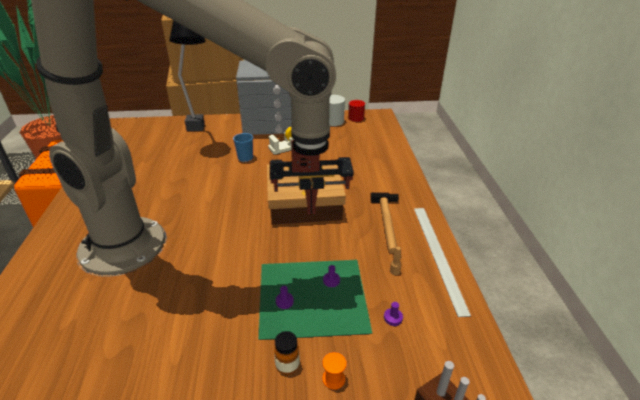

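The lid is shut at the same pixels as at the start (pad at the same spot in both top crops). It has stayed there for over a second with the arm clear, and the bystanders haven't moved. I'm handing in.

```bash
python3 - <<'E'
from h import *
print(bot.sign_off())
E
```

```text
the job is handed in; nothing more can be done
None
```

The brass die is stowed in the empty well and the lid is latched shut again. I handed the job in after about 39 s of the 69 s allowed.

- **Opening:** I pressed the brass pad in small steps and felt the rubber stop about 13 mm down. I let go at about 11.7 N, and the lid sprang fully open.
- **Stowing:** I gripped the die by its stem and lowered it until its weight came off the wrist. Pictures after release showed it upright in the well, level with the dark die, with the lid still open.
- **Closing:** I swung the lid down from behind at about 2–5 N, pressed it home and let go at about 11.5 N.
- **Last checks:** With the arm clear, the lid stayed in the same place as in the starting picture for over a second. The bystanders in view were where they had been.

The highest push I read was about 11.7 N, but force was only read at the end of each 0.8 s move. Brief peaks in between would not show. I could not see the die after the lid closed, so its final pose rests on the pictures taken before that. The two cameras differed by up to about 5 mm, at the pad, but the placement still fitted the well. Sign-off gives no verdict.

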